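# Lay out the jeweller's bench for truing a ring

## Robot

A 7-joint arm with a two-finger parallel gripper is mounted at the origin on the work surface. World frame = base frame: x ahead of the robot, y to its left, z up, the work surface at z = 0. Lengths are in m, angles in rad, forces in N, time in s.
With the tool pointing down it reaches from about 0.425 to 0.925 m from the base axis. Payload 6.8 kg.
Tool frame: the origin (TCP) lies on the mounting face of the last link; the fingertips stand 173 mm ahead of it and the grasp point (between the pads) lies 155 mm ahead of it; z points along the fingers, y is the line along which they close (so a half turn about z gives the same grasp; the last joint's range is limited). The gripper opens to 85 mm and grips with 20 to 120 N. Pads are 22 mm wide; open, the fingers measure 114 mm over their backs; the gripper's body (76 mm by 85 mm) begins 54 mm behind the grasp point. The pads swing forward as they close: fully open they stand 13 mm farther back than shut.
Start: joints at [-1.321, 0.477, 0.022, 1.555, -0.011, 1.109, -0.083], TCP at [0.236, 0.632, 0.405] pointing down, gripper open.
Joint ranges: [-2.96, 2.96], [-0.34, 2.1], [-1.41, 1.46], [0.24, 2.44], [-1.37, 4.51], [0.17, 1.92], [-2.96, 2.96]. Speed limits (rad/s): [2.39, 2.39, 3.14, 3.14, 3.14, 3.14, 3.14].

## Interface

Orientations are given as a unit quaternion [w, x, y, z].
In Python, from station import bot gives the robot as it stands. The module is installed in compiled form; this text tells all that it offers.
- The arm moves only by the shell command python3 -m pendant 'ROWS' [FORCE]. ROWS is JSON, a list of rows, each a list of 5 numbers: the finger opening in m, from 0 to 0.0854, then the shift along the tool's x, y, z in m, then the turn about the tool's z in degrees. In form: [[jaw, x, y, z, yaw], ...]. A call has 1 to 12 rows; each row shifts and turns the commanded pose from where the row before left it, along the tool's axes as they then stand; what a row does not reach is not made up. A row lasts 1/12 s, in which the tool goes at most 41.7 mm and 7.16 degrees, less where a joint would pass 70% of its speed; a pose out of reach is approached as far as the arm can. A call with a gripper value outside its range is refused whole. The fingers move at their own pace and stop on an object; FORCE is the grip in N (left out, the last holds). Time passes only in rows, so rows that do not move let the fingers close. It gives the time, the measured TCP pose, the force, the opening and the grip force at its end, in the units of the state.
- bot.get_obs(): the state, without advancing time (a new reading comes with each control period).
- bot.read_camera(name): name is "side" or "top"; returns (picture, depth): 420x560x3 uint8, blue, green, red; 420x560 float32, m along the optical axis (not along the pixel's ray), 0 where there is no reading.
- bot.camera_model(name): a dict with "intrinsics" (3x3 intrinsics, pixels), "R" (3x3) and "t" (3): a world point X has camera coordinates R X + t. Camera axes: x right, y down, z forward; pixel columns grow to the right and rows downward; lengths in m; the calibration is good to about 2 mm. A picture is of the moment at which its call begins. camera_model takes no time and is no camera call.
- bot.hand_in(): hands the job in; it is judged then, once.
Trained networks look in the newest picture that a camera, given by its name, has taken for a name from the list of things; names that differ only in an ending like _2 or _b are one class to them, and where a whole thing is asked for, a point or a joint stands for the part that bears it (a point fixed in the world has none). Each returns a list of dicts, best first, with "score" (0 to 1); they miss things now and then, are a little off and sometimes report something else, mostly with a low value. They report only what shows in the picture. A call takes as long as a camera call.
- bot.boxes_of(name, camera): "at" ([column, row] in pixels, amid what is visible of it).
- bot.trace(name, camera): "mask" (420x560 bool, what is visible of it) and "at" ([column, row] in pixels, amid what is visible of it).
- bot.pinpoint(name, camera): "at" ([column, row] in pixels: a listed point, or the origin of a listed thing).
The state is a dict: "t": time; "q": joint angles; "joint_vel": joint speeds; "joint_torque": joint torques, N m; "eef_pos": TCP position; "tool_rot": TCP orientation; "contact_force": force on the tool from outside, world axes, zero at the start; "torque": the same for the moment, N m; "gripper_width": opening from 0.0 (shut) to 1.0 (fully open); "grasp_force": force on a finger pad.
Only numpy, scipy, OpenCV 4.12 (cv2) and the standard library are available. Lean on these libraries where they do the work, as an engineer would, in place of code of your own. Each camera call takes 0.05 s, during which the arm holds its last target. There are 200 camera calls.

## Task

Set up the bench for truing a ring: put the steel block flat on the middle of the square rubber pad with its sides in line with the pad's, and lay the ring flat on the middle of the block. Stand the wooden bur stand upright on the bench midway between the pad and the vise, and lay the hammer on the bench just behind the pad (the side away from the robot), parallel to the pad's back edge and centred on it, either way round, leaving about 2 cm clear between the pad and the hammer's head. Leave the pliers, file and tin where they are, do not knock anything over, and let go of everything.

Things in the scene. Friction and masses are not known exactly. Their poses are not given: they have to be found in the camera images.
- pad: Black rubber pad, 100 x 100 mm, 12 mm thick, fixed flat to the bench. Origin: centre of its underside, on the bench top (z = 0). x points away from the robot, towards its back edge (turned up to 12 degrees); y to the left along the row; z up. The vise stands 200 to 220 mm away along the pad's +y or -y axis.
- vise: Small grey bench vise, fixed to the bench, base 90 mm (x) by 56 mm (y), 70 mm high, with a screw and cross bar sticking out 55 mm from its centre on the robot's side. Origin: centre of its underside, on the bench top; axes parallel to the pad's. Stands to the left or the right of the pad, in line with it.
- block: Plain square steel bench block, loose, 60 x 60 x 20 mm high, about 0.56 kg. Origin: centre of its underside; x and y along its sides, z up. Lies flat on the bench.
- ring: Chunky silver finger ring, loose, lying flat: 30 mm outside, 21 mm inside diameter, 10 mm high, 15 g. Origin: on its axis, at the underside; z along its axis, up.
- stand: Bur stand, loose: dark wooden block 44 x 44 mm, 40 mm high, with a black disc of 32 mm diameter on top holding upright steel burs, 64 mm high in all, about 0.12 kg. Grip it by the wooden block. Origin: centre of its underside; x and y along its sides, z up.
- hammer: Small hammer lying flat, 150 mm long, 0.16 kg. Origin: mid-length, on the bench under its axis (axis 12 mm up). x along handle to head, y along head. Steel head 24 mm diameter, 50 mm long along y, centred at x = +63 mm. Wooden handle 14 mm diameter, x = -48 to +51; butt 24 mm diameter, x = -75 to -48. Centre of mass near x = +45. Grip the handle at x = +25 to +30, clear of the head.
- pliers: Bystander: pliers with orange handles, 150 mm long, lying beyond the work. Leave alone. Origin: underneath, mid-length; x towards the jaws.
- file: Bystander: file with a pale wooden handle, 225 mm long, lying beyond the work. Leave alone. Origin: underneath, near mid-length; x towards the blade's tip.
- tin: Bystander: round aluminium tin, 52 mm diameter, 26 mm high, standing beyond the work. Leave alone. Origin: centre of its underside.

How it is judged:
By the outcome, as a careful person would: the job done as asked, in the order asked, and still so for the second after the job is handed in, with the robot touching nothing.
It also fails if it takes over 99 s, if anything falls off the work surface, if the arm or the gripper's body presses on something with over 40 N, if the wrist force passes 120 N, or if a joint passes its speed limit or range.

## Working session

There is one attempt and no reset: what is moved stays moved. The work goes in short steps, Python scripts to look and compute and a shell command to move; the robot and the scene stay as the last step left them, time stands still between calls to the robot, and variables do not carry over. Pictures are saved under pics/ and viewed, at most 14 in all, crops included, and the job is handed in when it is done.

```bash
mkdir -p pics; cat > h.py <<'E'
import numpy as np, cv2
from station import bot
def snap(n,fn=None):
    im,d=bot.read_camera(n)
    if fn: cv2.imwrite('pics/'+fn,im)
    return im,d
def cloud(n,d):
    c=bot.camera_model(n);K=np.array(c['intrinsics']);R=np.array(c['R']);t=np.array(c['t'])
    v,u=np.mgrid[:420,:560]
    P=np.stack([(u-K[0,2])/K[0,0]*d,(v-K[1,2])/K[1,1]*d,d],-1)
    W=(P-t)@R
    W[d==0]=np.nan
    return W
E
python3 - <<'E'
from h import *
for n in('top','side'):
    im,d=snap(n,n+'1.png'); W=cloud(n,d)
    c=bot.camera_model(n);print(n,'campos',-np.array(c['R']).T@np.array(c['t']))
    for o in 'pad vise block ring stand hammer pliers file tin'.split():
        r=bot.trace(o,n)
        for a in r[:2]:
            m=a['mask']; p=W[m];p=p[~np.isnan(p[:,0])]
            if len(p)<5: print(o,a['score'],'few');continue
            zt=np.percentile(p[:,2],95); q=p[p[:,2]>zt-.006]
            (cx,cy),s,an=cv2.minAreaRect((q[:,:2]*1000).astype(np.float32))
            print(o,round(a['score'],2),np.round(a['at']),'top z',round(zt,3),'rect',np.round([cx,cy,*s,an],1),'med',np.round(np.median(q,0),3),len(p))
o=bot.get_obs();print({k:np.round(o[k],3) for k in('t','eef_pos','tool_rot','gripper_width','q')})
E
```

```text
top campos [ 0.41498016 -0.00351118  0.98632775]
pad 0.62 [332. 259.] top z 0.016 rect [ 510.4 -130.8   99.5   99.8   10.9] med [ 0.51  -0.13   0.013] 1834
vise 0.77 [248. 277.] top z 0.073 rect [473.9  65.8  67.5  55.9  11.3] med [0.478 0.066 0.071] 1112
vise 0.26 [126. 304.] top z 0.013 rect [425.  352.2  23.9  29.4   5.6] med [0.423 0.349 0.011] 59
block 0.87 [142. 237.] top z 0.024 rect [580.3 319.1  60.6  59.4  88. ] med [0.581 0.318 0.021] 753
ring 0.62 [121. 298.] top z 0.013 rect [426.9 352.9  26.   30.2   9.7] med [0.427 0.353 0.011] 95
ring 0.57 [141. 236.] top z 0.024 rect [580.3 319.1  60.6  59.4  88. ] med [0.581 0.318 0.021] 719
stand 0.65 [409. 207.] top z 0.063 rect [ 613.3 -316.6   23.2   22.2   68.6] med [ 0.613 -0.316  0.064] 458
hammer 0.83 [408. 274.] top z 0.026 rect [ 462.7 -322.7  145.9   48.8   80.6] med [ 0.458 -0.274  0.023] 586
hammer 0.62 [270. 152.] top z 0.03 rect [771.5  11.5  48.9  49.2  39.3] med [0.771 0.011 0.027] 367
pliers 0.66 [346. 161.] top z 0.015 rect [ 733.5 -168.3  145.7   49.6   80.4] med [ 0.741 -0.175  0.012] 537
file 0.95 [173. 165.] t
[... 865 characters left out ...]
t [ 447.5 -316.8  152.3   48.2   68.2] med [ 0.459 -0.27   0.021] 345
pliers 0.67 [245. 170.] top z 0.014 rect [ 737.2 -164.3  154.3   49.2   76.2] med [ 0.741 -0.165  0.011] 314
pliers 0.52 [274. 320.] top z 0.022 rect [580.6 322.   60.3  60.6  89.8] med [0.58  0.324 0.02 ] 1070
file 0.77 [204. 283.] top z 0.025 rect [733.4 275.   20.4 107.9  11.7] med [0.731 0.286 0.023] 769
tin 0.71 [218. 210.] top z 0.028 rect [771.6  12.8  48.7  53.   13.5] med [0.771 0.016 0.026] 394
{'t': np.float64(1.0), 'eef_pos': array([0.236, 0.632, 0.405]), 'tool_rot': array([-0.   ,  0.178,  0.984,  0.   ]), 'gripper_width': np.float64(0.999), 'q': array([-1.321,  0.477,  0.022,  1.555, -0.012,  1.109, -0.083])}
```

View pics/top1.png

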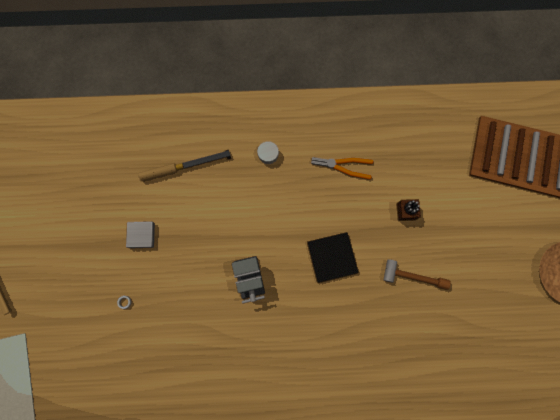

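View pics/side1.png

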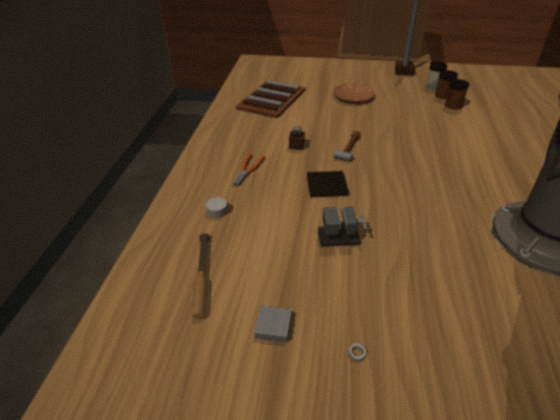

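The top picture shows the block at (141,235), ring (124,302), vise (249,280), pad (333,258), stand (409,210) and hammer (391–450, 272–284). The side view agrees with it. Pad yaw is about +11°, with the vise on its +y side.

```bash
cat >> h.py <<'E'
def go(x,y,zg,phi):
    "turn about tool z (deg), then tool shifts (mm) to bring grasp point to x,y,zg (m), closing line at phi deg"
    o=bot.get_obs();w,a,b,c=o['tool_rot'];p=np.array(o['eef_pos'])
    Y=np.array([2*(a*b-w*c),1-2*(a*a+c*c)]);ph=np.degrees(np.arctan2(Y[1],Y[0]))
    tilt=np.degrees(np.arccos(min(1,-(1-2*(a*a+b*b)))))
    turn=((ph-phi)+90)%180-90
    f=np.radians(ph-turn);Y=np.array([np.cos(f),np.sin(f)]);X=np.array([-Y[1],Y[0]])
    d=np.array([x,y])-p[:2]
    print('t %.2f pos'%o['t'],np.round(p-[0,0,.155],4),'phi %.1f tilt %.2f q7 %.2f grip %.3f f %.0f F'%(ph,tilt,o['q'][6],o['gripper_width']*.085,o['grasp_force']),np.round(o['contact_force'],1))
    print('turn %.1f'%turn,'then x %.1f y %.1f z %.1f mm'%(d@X*1e3,d@Y*1e3,(p[2]-.155-zg)*1e3))
E
python3 -c "
from h import *
go(.5806,.3205,.10,88.5)"
```

```text
t 1.00 pos [0.2364 0.6323 0.2497] phi 69.5 tilt 0.00 q7 -0.08 grip 0.085 f 0 F [0.5 0.1 0.2]
turn -19.0 then x -352.3 y -302.7 z 149.7 mm
```

```bash
python3 -m pendant '[[0.0854,0,0,0.02,-6.5],[0.0854,0,0,0.03,-6.5],[0.0854,0,0,0.03,-6]]' 30; python3 -m pendant '[[0.0854,-0.029,-0.025,0.005,0],[0.0854,-0.029,-0.025,0.005,0],[0.0854,-0.029,-0.025,0.005,0],[0.0854,-0.029,-0.025,0.005,0],[0.0854,-0.029,-0.025,0.005,0],[0.0854,-0.029,-0.025,0.005,0],[0.0854,-0.029,-0.025,0.005,0],[0.0854,-0.029,-0.025,0.005,0],[0.0854,-0.029,-0.025,0.005,0],[0.0854,-0.029,-0.025,0.005,0],[0.0854,-0.029,-0.025,0.005,0],[0.0854,-0.029,-0.025,0.005,0]]'; python3 -c "
from h import *
go(.5806,.3205,.05,88.5)
snap('side','s2.png')"
```

```text
t: 1.25
eef_pos: [0.2364, 0.6327, 0.3251]
tool_rot: [0.0, 0.01, 1.0, 0.002]
contact_force: [0.9, -0.3, -0.7]
gripper_width: 0.999
grasp_force: 0.0
t: 2.25
eef_pos: [0.5777, 0.3219, 0.2646]
tool_rot: [0.0, 0.013, 1.0, 0.0]
contact_force: [0.7, 0.1, -1.3]
gripper_width: 1.0
grasp_force: 0.0
t 2.25 pos [0.5777 0.3219 0.1096] phi 88.5 tilt 0.02 q7 0.94 grip 0.085 f 0 F [ 0.7  0.1 -1.3]
turn 0.0 then x -2.9 y -1.3 z 59.6 mm
```

```bash
python3 -m pendant '[[0.0854,-0.003,-0.001,0.02,0],[0.0854,0,0,0.02,0],[0.0854,0,0,0.02,0],[0.0854,0,0,0,0],[0.0854,0,0,0,0]]'; python3 -c "
from h import *
go(.5806,.3205,.02,88.5)
snap('side','s3.png')
im=cv2.imread('pics/s3.png')
cv2.imwrite('pics/s3c.png',cv2.resize(im[230:410,160:400],None,fx=3,fy=3))"
```

```text
t: 2.72
eef_pos: [0.5789, 0.3221, 0.2039]
tool_rot: [-0.001, 0.013, 1.0, -0.001]
contact_force: [0.2, 0.1, -0.0]
gripper_width: 1.003
grasp_force: 0.0
t 2.72 pos [0.5789 0.3221 0.0489] phi 88.5 tilt 0.14 q7 0.94 grip 0.085 f 0 F [ 0.2  0.1 -0. ]
turn 0.0 then x -1.8 y -1.6 z 28.9 mm
```

View pics/s3c.png

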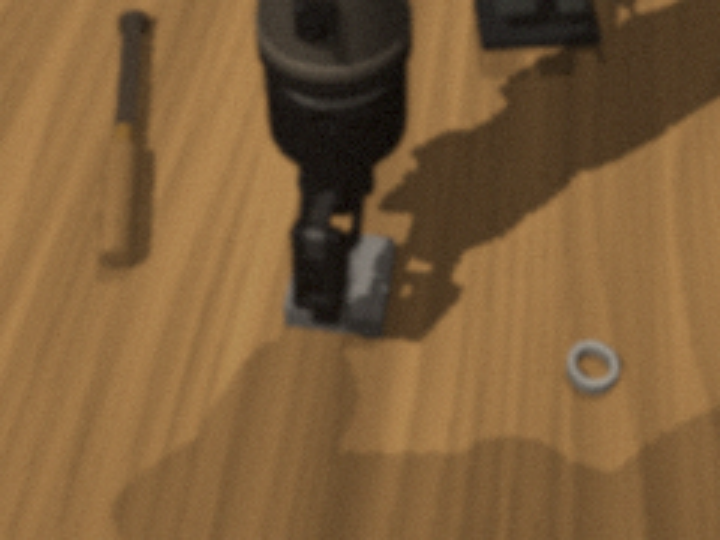

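The finger straddles the block's near edge (crop ~(325,270), block ~(340,280)) and the alignment is plausible, so I descend.

```bash
python3 -m pendant '[[0.0854,-0.001,-0.001,0.015,0],[0.0854,0,0,0.014,0],[0.0854,0,0,0,0],[0.0854,0,0,0,0],[0.055,0,0,0,0],[0.055,0,0,0,0],[0.055,0,0,0,0],[0.055,0,0,0,0],[0.055,0,0,0,0]]' 60; python3 -c "
from h import *
go(.5806,.3205,.02,88.5)"
```

```text
t: 3.52
eef_pos: [0.5808, 0.3212, 0.1768]
tool_rot: [0.001, 0.013, 1.0, 0.0]
contact_force: [-1.2, -1.3, 5.2]
gripper_width: 0.685
grasp_force: 67.1
t 3.52 pos [0.5808 0.3212 0.0218] phi 88.5 tilt 0.08 q7 0.94 grip 0.058 f 67 F [-1.2 -1.3  5.2]
turn -0.0 then x 0.2 y -0.7 z 1.8 mm
```

```bash
python3 -m pendant '[[0.055,0,0,-0.015,0],[0.055,0,0,-0.025,0],[0.055,0,0,-0.035,0],[0.055,0,0,-0.035,-6.5],[0.055,0,0,0,-6],[0.055,0,0,0,0]]'; python3 -c "
from h import *
go(.5103,-.1300,.10,101)
snap('side','s4.png')"
```

```text
t: 4.02
eef_pos: [0.5809, 0.3214, 0.2888]
tool_rot: [0.002, -0.098, 0.995, 0.001]
contact_force: [-0.6, 0.0, -6.2]
gripper_width: 0.685
grasp_force: 66.6
t 4.02 pos [0.5809 0.3214 0.1338] phi 101.2 tilt 0.27 q7 1.13 grip 0.058 f 67 F [-0.6  0.  -6.2]
turn 0.2 then x 155.4 y -429.6 z 33.8 mm
```

View pics/s4.png

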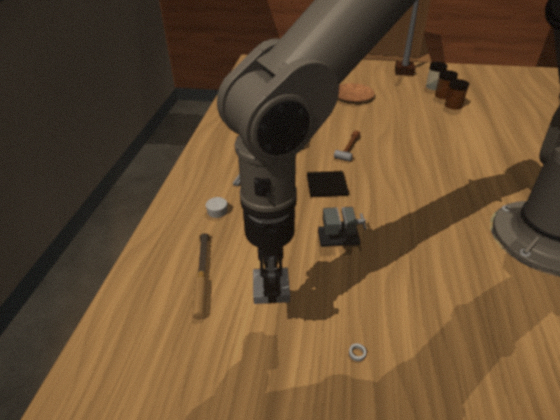

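The block is held at (270,285), its underside about 0.11 m up. Moving over the pad.

```bash
python3 -m pendant '[[0.055,0.006,-0.018,0,0],[0.055,0.013,-0.037,0,0],[0.055,0.013,-0.037,0,0],[0.055,0.013,-0.037,0,0],[0.055,0.013,-0.037,0,0],[0.055,0.013,-0.037,0,0],[0.055,0.013,-0.037,0,0],[0.055,0.013,-0.037,0,0],[0.055,0.013,-0.037,0,0],[0.055,0.013,-0.037,0,0],[0.055,0.013,-0.037,0,0],[0.055,0.013,-0.037,0,0]]'; python3 -m pendant '[[0.055,0.005,-0.003,0.03,0],[0.055,0.001,0,0.03,0],[0.055,0,0,0.02,0],[0.055,0,0,0,0],[0.055,0,0,0,0]]'; python3 - <<'E'
from h import *
go(.5103,-.1300,.036,101)
for n in('top','side'):
    im,d=snap(n,n+'5.png');W=cloud(n,d)
    for o in('pad','block'):
        for a in bot.trace(o,n)[:1]:
            p=W[a['mask']];p=p[~np.isnan(p[:,0])];zt=np.percentile(p[:,2],90);q=p[abs(p[:,2]-zt)<.006]
            print(n,o,round(a['score'],2),len(p),round(zt,3),np.round(cv2.minAreaRect((q[:,:2]*1000).astype(np.float32)),1) if 0 else cv2.minAreaRect((q[:,:2]*1000).astype(np.float32)))
a=cv2.imread('pics/top5.png')[180:340,240:430];b=cv2.imread('pics/side5.png')[110:270,240:430]
cv2.imwrite('pics/c5.png',cv2.resize(np.hstack([a,b]),None,fx=2.1,fy=2.1))
E
```

```text
t: 5.07
eef_pos: [0.5134, -0.126, 0.2842]
tool_rot: [-0.002, -0.094, 0.996, 0.001]
contact_force: [0.8, 0.9, -6.2]
gripper_width: 0.685
grasp_force: 66.6
t: 5.48
eef_pos: [0.5087, -0.1283, 0.2041]
tool_rot: [-0.003, -0.095, 0.995, 0.001]
contact_force: [0.2, -0.2, -4.8]
gripper_width: 0.683
grasp_force: 67.6
t 5.48 pos [ 0.5087 -0.1283  0.0491] phi 100.9 tilt 0.30 q7 1.89 grip 0.058 f 68 F [ 0.2 -0.2 -4.8]
turn -0.1 then x -1.3 y -2.0 z 13.1 mm
top block 0.63 47 0.051 ((482.52783203125, -109.48308563232422), (15.577253341674805, 12.283248901367188), 11.346636772155762)
side pad 0.97 672 0.014 ((509.4088134765625, -127.13578796386719), (99.03192138671875, 101.54585266113281), 11.400994300842285)
side block 0.77 210 0.051 ((511.8108215332031, -126.13249206542969), (57.44108200073242, 63.261539459228516), 10.947126388549805)
```

View pics/c5.png

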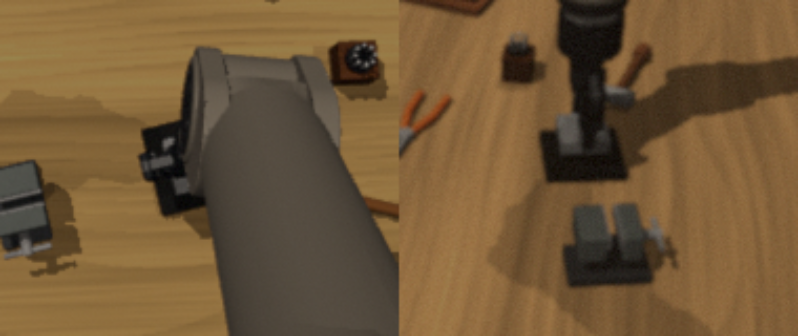

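The top half of the picture is mostly blocked by the arm. The side half shows the block hovering over the pad at crop ~(582,140), roughly centred. Lowering now.

```bash
python3 -m pendant '[[0.055,-0.001,-0.001,0.006,0],[0.055,0,0,0.005,0],[0.055,0,0,0.002,0],[0.055,0,0,0.001,0],[0.055,0,0,0,0],[0.055,0,0,0,0]]'; python3 -c "
from h import *
go(.5098,-.1290,.0338,101)"
```

```text
t: 6.28
eef_pos: [0.511, -0.1294, 0.1915]
tool_rot: [-0.0, -0.096, 0.995, 0.0]
contact_force: [-1.4, -1.0, -4.2]
gripper_width: 0.682
grasp_force: 67.6
t 6.28 pos [ 0.511  -0.1294  0.0365] phi 101.0 tilt 0.02 q7 1.89 grip 0.058 f 68 F [-1.4 -1.  -4.2]
turn -0.0 then x 1.1 y 0.6 z 2.7 mm
```

```bash
python3 -m pendant '[[0.055,0.001,0,0.0015,0],[0.055,0,0,0.001,0],[0.055,0,0,0,0],[0.055,0,0,0,0],[0.055,0,0,0,0]]'; python3 -c "
from h import *
go(.5098,-.1290,.0338,101)"
```

```text
t: 6.7
eef_pos: [0.5101, -0.1295, 0.1892]
tool_rot: [0.0, -0.096, 0.995, 0.0]
contact_force: [0.7, 0.4, -6.4]
gripper_width: 0.683
grasp_force: 67.7
t 6.70 pos [ 0.5101 -0.1295  0.0342] phi 101.0 tilt 0.01 q7 1.89 grip 0.058 f 68 F [ 0.7  0.4 -6.4]
turn 0.0 then x 0.2 y 0.6 z 0.4 mm
```

```bash
python3 -m pendant '[[0.055,0,0,0.001,0],[0.055,0,0,0,0],[0.055,0,0,0,0]]'; python3 -m pendant '[[0.055,0,0,0.0005,0],[0.055,0,0,0,0],[0.055,0,0,0,0]]'
```

```text
t: 6.95
eef_pos: [0.5102, -0.1296, 0.1887]
tool_rot: [0.0, -0.096, 0.995, -0.0]
contact_force: [-3.0, 1.2, 3.9]
gripper_width: 0.683
grasp_force: 68.6
t: 7.2
eef_pos: [0.5102, -0.1296, 0.1887]
tool_rot: [0.0, -0.096, 0.995, -0.0]
contact_force: [-4.6, 1.1, 9.7]
gripper_width: 0.682
grasp_force: 69.5
```

Contact. I'll release, rise clear, and look after moving aside toward the ring.

```bash
python3 -m pendant '[[0.0854,0,0,0,0],[0.0854,0,0,0,0],[0.0854,0,0,0,0],[0.0854,0,0,-0.02,0],[0.0854,0,0,-0.03,0],[0.0854,0,0,-0.04,0],[0.0854,0,0,-0.03,0]]'; python3 -m pendant '[[0.0854,0,0.03,0,0],[0.0854,0,0.037,0,0],[0.0854,0,0.037,0,0],[0.0854,0,0.037,0,0],[0.0854,0,0.037,0,0],[0.0854,0,0.037,0,0],[0.0854,0,0.037,0,0],[0.0854,0,0.037,0,0]]';cat >> h.py <<'E'
def rects(objs,cams=('top','side'),tol=.006,pc=90):
    for n in cams:
        im,d=snap(n);W=cloud(n,d)
        for o in objs:
            for a in bot.trace(o,n)[:1]:
                p=W[a['mask']];p=p[~np.isnan(p[:,0])];zt=np.percentile(p[:,2],pc);q=p[abs(p[:,2]-zt)<tol]
                (x,y),s,an=cv2.minAreaRect((q[:,:2]*1000).astype(np.float32))
                print(n,o,'%.2f'%a['score'],np.round(a['at']),len(q),'z %.3f'%zt,np.round([x,y,*s,an],1))
E
python3 - <<'E'
from h import *
rects(['pad','block'],tol=.004)
go(.4267,.3545,.1,101)
E
```

```text
t: 7.78
eef_pos: [0.5103, -0.1296, 0.3099]
tool_rot: [0.001, -0.096, 0.995, -0.0]
contact_force: [0.8, -0.5, 0.8]
gripper_width: 1.001
grasp_force: 0.0
t: 8.45
eef_pos: [0.4544, 0.1558, 0.3079]
tool_rot: [0.0, -0.096, 0.995, 0.0]
contact_force: [1.0, -0.1, 0.4]
gripper_width: 0.999
grasp_force: 0.0
top pad 0.77 [334. 270.] 838 z 0.015 [ 510.5 -130.7   98.8   99.7   11.2]
top block 0.92 [331. 256.] 603 z 0.035 [ 510.9 -129.5   59.9   60.2   11.3]
side pad 0.95 [319. 188.] 324 z 0.014 [ 514.4 -126.5   90.1   99.9   10.3]
side block 0.70 [325. 174.] 321 z 0.034 [ 510.2 -126.9   59.8   63.3   11.1]
t 8.75 pos [0.4551 0.1531 0.1525] phi 100.9 tilt 0.04 q7 1.26 grip 0.085 f 0 F [-0.5 -0.4 -1. ]
turn -0.1 then x -10.5 y 203.1 z 52.5 mm
```

Block placed within about 1 mm and 0.2°. Next, the ring.

```bash
python3 -m pendant '[[0.0854,-0.001,0.033,0.005,0],[0.0854,-0.002,0.034,0.01,0],[0.0854,-0.002,0.034,0.01,0],[0.0854,-0.002,0.034,0.01,0],[0.065,-0.002,0.034,0.01,0],[0.065,-0.002,0.034,0.01,0],[0.065,0,0,0.03,0],[0.065,0,0,0,0],[0.065,0,0,0,0],[0.065,0,0,0,0]]' 25; python3 - <<'E'
from h import *
rects(['ring'],tol=.004)
go(.4268,.3554,.020,101)
E
```

```text
t: 9.58
eef_pos: [0.4282, 0.3538, 0.2232]
tool_rot: [0.0, -0.094, 0.996, -0.001]
contact_force: [0.5, 0.5, -1.1]
gripper_width: 0.759
grasp_force: 0.0
top ring 0.23 [331. 258.] 569 z 0.035 [ 510.2 -128.9   58.8   58.    11.6]
side ring 0.51 [356. 357.] 54 z 0.011 [431.4 358.   17.4  28.1  20.5]
t 9.78 pos [0.4279 0.3548 0.069 ] phi 100.9 tilt 0.12 q7 0.85 grip 0.065 f 0 F [-0.1 -0.1  0.3]
turn -0.1 then x 1.0 y 0.8 z 49.0 mm
```

```bash
python3 -m pendant '[[0.065,0.001,0,0.02,0],[0.065,0,0,0.02,0],[0.065,0,0,0.008,0],[0.065,0,0,0,0],[0.065,0,0,0,0],[0.02,0,0,0,0],[0.02,0,0,0,0],[0.02,0,0,0,0],[0.02,0,0,0,0],[0.02,0,0,0,0],[0.02,0,0,0,0]]' 25; python3 - <<'E'
from h import *
go(.4268,.3554,.020,101)
E
```

```text
t: 10.7
eef_pos: [0.4263, 0.3556, 0.1757]
tool_rot: [0.001, -0.096, 0.995, 0.0]
contact_force: [-0.8, -1.5, 6.2]
gripper_width: 0.326
grasp_force: 24.5
t 10.70 pos [0.4263 0.3556 0.0207] phi 101.0 tilt 0.08 q7 0.83 grip 0.028 f 24 F [-0.8 -1.5  6.2]
turn -0.0 then x -0.4 y -0.3 z 0.7 mm
```

```bash
python3 -m pendant '[[0.02,0,0,-0.015,0],[0.02,0,0,-0.03,0],[0.02,0,0,-0.035,0],[0.02,0,0,-0.04,0],[0.02,0,0,-0.01,0],[0.02,0,0,0,0]]'; python3 - <<'E'
from h import *
rects(['ring'],cams=('side',),tol=.004)
go(.5103,-.1294,.10,101)
E
```

```text
t: 11.2
eef_pos: [0.427, 0.3562, 0.3088]
tool_rot: [0.003, -0.096, 0.995, 0.002]
contact_force: [-0.1, 0.7, -1.3]
gripper_width: 0.326
grasp_force: 25.0
side ring 0.59 [360. 304.] 38 z 0.144 [438.7 359.1  21.6   6.4  81.1]
t 11.30 pos [0.4258 0.3551 0.1497] phi 101.0 tilt 0.03 q7 0.87 grip 0.027 f 25 F [-0.6  0.1 -0.1]
turn -0.0 then x 9.5 y -491.7 z 49.7 mm
```

```bash
python3 -m pendant '[[0.02,0,-0.02,0,0],[0.02,0.001,-0.039,0,0],[0.02,0.001,-0.04,0,0],[0.02,0.001,-0.04,0,0],[0.02,0.001,-0.04,0,0],[0.02,0.001,-0.04,0,0],[0.02,0.001,-0.04,0,0],[0.02,0.001,-0.04,0,0],[0.02,0.001,-0.04,0,0],[0.02,0.001,-0.04,0,0],[0.02,0.001,-0.04,0,0],[0.02,0,-0.04,0,0]]'; python3 -m pendant '[[0.02,0,-0.033,0.01,0],[0.02,0,0,0.03,0],[0.02,0,0,0.03,0],[0.02,0,0,0.015,0],[0.02,0,0,0,0],[0.02,0,0,0,0],[0.02,0,0,0,0]]'; python3 - <<'E'
from h import *
rects(['ring'],cams=('side',),tol=.004)
go(.5103,-.1294,.0527,101)
E
```

```text
t: 12.3
eef_pos: [0.5027, -0.0991, 0.3028]
tool_rot: [-0.002, -0.096, 0.995, 0.0]
contact_force: [0.9, 0.8, 0.3]
gripper_width: 0.326
grasp_force: 25.0
t: 12.88
eef_pos: [0.5101, -0.1294, 0.2197]
tool_rot: [-0.0, -0.096, 0.995, 0.0]
contact_force: [-0.2, 0.5, -0.3]
gripper_width: 0.327
grasp_force: 25.0
side ring 0.65 [326. 188.] 431 z 0.014 [ 509.  -126.2   99.4  100.    10.8]
t 12.98 pos [ 0.5105 -0.1295  0.0656] phi 101.0 tilt 0.10 q7 1.89 grip 0.028 f 25 F [ 0.3 -0.   1.1]
turn 0.0 then x 0.2 y 0.1 z 12.9 mm
```

```bash
python3 -m pendant '[[0.02,0,0,0.006,0],[0.02,0,0,0.004,0],[0.02,0,0,0.0015,0],[0.02,0,0,0.001,0],[0.02,0,0,0,0],[0.02,0,0,0,0],[0.02,0,0,0,0]]'; python3 -m pendant '[[0.02,0,0,0.0005,0],[0.02,0,0,0,0],[0.02,0,0,0,0]]'
```

```text
t: 13.57
eef_pos: [0.51, -0.1294, 0.2077]
tool_rot: [-0.0, -0.096, 0.995, 0.0]
contact_force: [-3.3, 1.4, 7.5]
gripper_width: 0.325
grasp_force: 25.7
t: 13.82
eef_pos: [0.5099, -0.1295, 0.2077]
tool_rot: [-0.0, -0.096, 0.995, 0.0]
contact_force: [-3.6, 1.0, 11.9]
gripper_width: 0.33
grasp_force: 26.2
```

```bash
python3 -m pendant '[[0.06,0,0,0,0],[0.06,0,0,0,0],[0.06,0,0,0,0],[0.06,0,0,-0.02,0],[0.06,0,0,-0.04,0],[0.06,0,0,-0.04,0],[0.06,0,0,-0.02,0]]'; python3 -m pendant '[[0.0854,0,0.03,0,0],[0.0854,0,0.037,0,0],[0.0854,0,0.037,0,0],[0.0854,0,0.037,0,0],[0.0854,0,0.037,0,0],[0.0854,0,0.037,0,0]]'; python3 - <<'E'
from h import *
rects(['block','ring','stand'],cams=('top',),tol=.004)
bot.read_camera('side');go(.613,-.316,.15,11)
im,d=snap('top','t7.png');W=cloud('top',d)
# ring: points above block top within pad area
m=(np.abs(W[...,0]-.51)<.04)&(np.abs(W[...,1]+.13)<.04)&(W[...,2]>.0395)
print('ring pts',m.sum(),cv2.minEnclosingCircle((W[m][:,:2]*1000).astype(np.float32)))
# stand wooden top
m=(np.abs(W[...,0]-.613)<.05)&(np.abs(W[...,1]+.316)<.05)&(W[...,2]>.03)&(W[...,2]<.047)
print('wood',m.sum(),cv2.minAreaRect((W[m][:,:2]*1000).astype(np.float32)))
m=(np.abs(W[...,0]-.613)<.05)&(np.abs(W[...,1]+.316)<.05)&(W[...,2]>.047)
print('burs',m.sum(),cv2.minAreaRect((W[m][:,:2]*1000).astype(np.float32)))
cv2.imwrite('pics/c7.png',np.hstack([cv2.resize(im[225:295,295:375],None,fx=5,fy=5),cv2.resize(im[175:245,370:450],None,fx=5,fy=5)]))
E
```

```text
t: 14.4
eef_pos: [0.511, -0.1298, 0.3306]
tool_rot: [0.002, -0.096, 0.995, -0.001]
contact_force: [0.4, -0.8, 0.0]
gripper_width: 0.702
grasp_force: 0.0
t: 14.9
eef_pos: [0.4683, 0.083, 0.3267]
tool_rot: [0.0, -0.096, 0.995, -0.0]
contact_force: [1.1, 0.9, -1.0]
gripper_width: 1.006
grasp_force: 0.0
top block 0.88 [333. 256.] 485 z 0.035 [ 510.9 -129.5   59.6   59.1   10.9]
top stand 0.56 [408. 209.] 105 z 0.050 [ 612.8 -315.8   31.3   29.3   48. ]
t 15.15 pos [0.4691 0.081  0.1715] phi 101.0 tilt 0.03 q7 1.43 grip 0.085 f 0 F [-0.4 -0.5 -0.6]
turn -90.0 then x 417.2 y -65.5 z 21.5 mm
ring pts 70 ((510.20245361328125, -129.64613342285156), 14.69273853302002)
wood 283 ((613.5904541015625, -316.67706298828125), (45.47731399536133, 44.234718322753906), 88.96387481689453)
burs 97 ((613.8849487304688, -315.911865234375), (29.855371475219727, 29.058486938476562), 22.27707290649414)
```

View pics/c7.png

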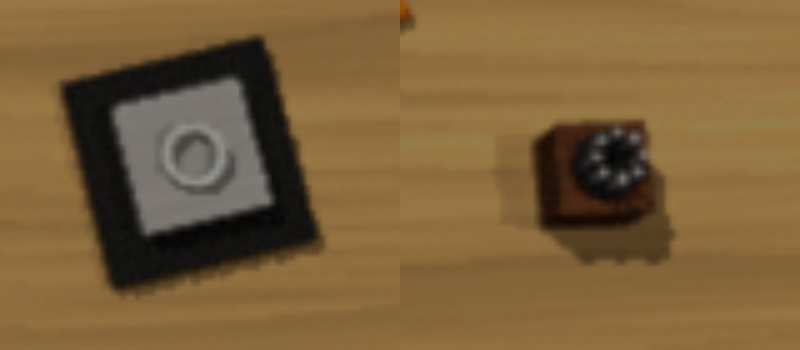

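The left crop shows block and ring centred on the pad, with the ring at crop (195,158). The right crop shows the stand upright with its sides near the world axes. Now the stand.

```bash
python3 -m pendant '[[0.0854,0,0,0,7],[0.0854,0,0,0,7],[0.0854,0,0,0,7],[0.0854,0,0,0,7],[0.0854,0,0,0,7],[0.0854,0,0,0,7],[0.0854,0,0,0,7],[0.0854,0,0,0,7],[0.0854,0,0,0,7],[0.0854,0,0,0,7],[0.0854,0,0,0,7],[0.0854,0,0,0,7]]' 30; python3 -m pendant '[[0.0854,0,0,0,6],[0.0854,0,0,0,6],[0.0854,0,0,0,6],[0.0854,0,0,0,0]]'; python3 -c "
from h import *
go(.6136,-.3170,.12,-1)"
```

```text
t: 16.2
eef_pos: [0.4694, 0.0796, 0.3266]
tool_rot: [0.0, 0.599, 0.801, -0.0]
contact_force: [-0.5, 0.3, 0.1]
gripper_width: 1.001
grasp_force: 0.0
t: 16.53
eef_pos: [0.4693, 0.0798, 0.3266]
tool_rot: [0.0, 0.716, 0.698, -0.0]
contact_force: [-0.4, -0.0, -0.3]
gripper_width: 1.002
grasp_force: 0.0
t 16.53 pos [0.4693 0.0798 0.1716] phi -1.4 tilt 0.04 q7 -0.25 grip 0.085 f 0 F [-0.4 -0.  -0.3]
turn -0.4 then x -394.2 y 151.2 z 51.6 mm
```

```bash
python3 -m pendant '[[0.0854,-0.034,0.011,0,0],[0.0854,-0.036,0.014,0,0],[0.0854,-0.036,0.014,0,0],[0.0854,-0.036,0.014,0,0],[0.0854,-0.036,0.014,0,0],[0.0854,-0.036,0.014,0,0],[0.0854,-0.036,0.014,0,0],[0.0854,-0.036,0.014,0,0],[0.0854,-0.036,0.014,0,0],[0.0854,-0.036,0.014,0,0],[0.0854,-0.036,0.014,0,0],[0.0854,0,0,0.02,0]]'; python3 -m pendant '[[0.0854,0,0,0.02,0],[0.0854,0,0,0.02,0],[0.0854,0,0,0,0],[0.0854,0,0,0,0]]'; python3 -c "
from h import *
go(.6136,-.3170,.024,-1)
im,d=snap('side','s8.png');cv2.imwrite('pics/c8.png',cv2.resize(im[60:220,200:420],None,fx=3,fy=3))"
```

```text
t: 17.53
eef_pos: [0.6132, -0.3262, 0.3106]
tool_rot: [0.006, 0.716, 0.699, -0.001]
contact_force: [-0.0, -2.4, 1.8]
gripper_width: 1.0
grasp_force: 0.0
t: 17.87
eef_pos: [0.6122, -0.316, 0.2656]
tool_rot: [-0.001, 0.713, 0.701, -0.001]
contact_force: [0.3, -0.7, 0.6]
gripper_width: 1.001
grasp_force: 0.0
t 17.87 pos [ 0.6122 -0.316   0.1106] phi -1.0 tilt 0.17 q7 0.55 grip 0.085 f 0 F [ 0.3 -0.7  0.6]
turn 0.0 then x -1.0 y 1.5 z 86.6 mm
```

View pics/c8.png

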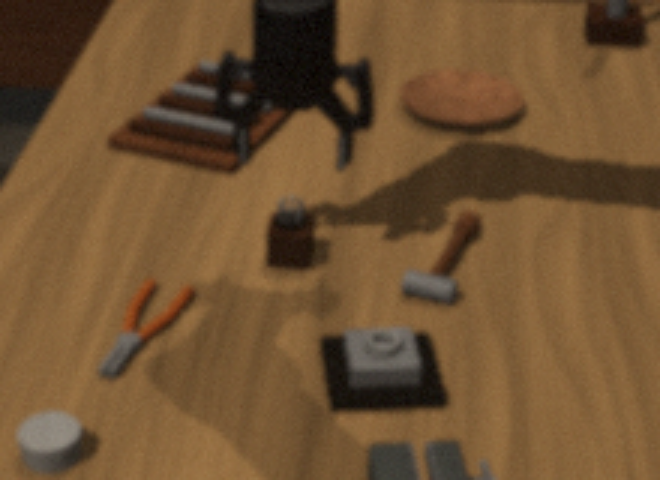

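The fingers (crop x 243 and 345) straddle the stand (crop x 291). Descending to grip.

```bash
python3 -m pendant '[[0.0854,-0.001,0.001,0.025,0],[0.0854,0,0,0.025,0],[0.0854,0,0,0.025,0],[0.0854,0,0,0.011,0],[0.0854,0,0,0,0],[0.0854,0,0,0,0],[0.038,0,0,0,0],[0.038,0,0,0,0],[0.038,0,0,0,0],[0.038,0,0,0,0],[0.038,0,0,0,0],[0.038,0,0,0,0]]' 30; python3 -c "
from h import *
go(.6136,-.3170,.025,-1)"
```

```text
t: 18.92
eef_pos: [0.6146, -0.3164, 0.1821]
tool_rot: [0.001, 0.713, 0.701, 0.0]
contact_force: [-0.7, 0.5, 6.0]
gripper_width: 0.512
grasp_force: 32.2
t 18.92 pos [ 0.6146 -0.3164  0.0271] phi -1.0 tilt 0.11 q7 0.58 grip 0.044 f 32 F [-0.7  0.5  6. ]
turn 0.0 then x -0.6 y -1.0 z 2.1 mm
```

```bash
python3 -m pendant '[[0.038,0,0,-0.015,0],[0.038,0,0,-0.03,0],[0.038,0,0,-0.035,0],[0.038,0,0,-0.03,-6],[0.038,0,0,0,-6],[0.038,0,0,0,0],[0.038,0,0,0,0]]'; python3 -c "
from h import *
go(.490,-.0268,.05,11)"
```

```text
t: 19.5
eef_pos: [0.6137, -0.316, 0.2911]
tool_rot: [-0.0, 0.637, 0.771, 0.0]
contact_force: [-0.6, -0.6, -1.5]
gripper_width: 0.509
grasp_force: 31.3
t 19.50 pos [ 0.6137 -0.316   0.1361] phi 10.8 tilt 0.03 q7 0.72 grip 0.043 f 31 F [-0.6 -0.6 -1.5]
turn -0.2 then x 307.5 y -66.2 z 86.1 mm
```

```bash
python3 -m pendant '[[0.038,0.017,-0.004,0,0],[0.038,0.036,-0.008,0,0],[0.038,0.036,-0.008,0,0],[0.038,0.036,-0.008,0,0],[0.038,0.036,-0.008,0,0],[0.038,0.036,-0.008,0,0],[0.038,0.036,-0.008,0,0],[0.038,0.036,-0.008,0,0],[0.038,0.038,-0.006,0,0],[0.038,0,0,0.03,0],[0.038,0,0,0.03,0]]'; python3 -m pendant '[[0.038,0,0,0.025,0],[0.038,0,0,0,0],[0.038,0,0,0,0],[0.038,0,0,0,0]]'; python3 -c "
from h import *
go(.490,-.0268,.0275,11)
rects(['stand'],tol=.004,pc=50)"
```

```text
t: 20.42
eef_pos: [0.4903, -0.0242, 0.2306]
tool_rot: [0.0, 0.635, 0.772, 0.001]
contact_force: [0.5, -0.6, -0.9]
gripper_width: 0.513
grasp_force: 31.3
t: 20.75
eef_pos: [0.4909, -0.0276, 0.2062]
tool_rot: [-0.0, 0.637, 0.771, -0.0]
contact_force: [1.2, -0.8, -0.0]
gripper_width: 0.508
grasp_force: 31.2
t 20.75 pos [ 0.4909 -0.0276  0.0512] phi 10.9 tilt 0.02 q7 0.28 grip 0.043 f 31 F [ 1.2 -0.8 -0. ]
turn -0.1 then x 1.0 y -0.7 z 23.7 mm
top stand 0.37 [174. 165.] 353 z 0.018 [746.9 214.3  23.5 221.1  12.6]
side stand 0.76 [332. 196.] 129 z 0.063 [488.9 -25.6  45.5  46.    7.5]
```

```bash
python3 -m pendant '[[0.038,0.001,-0.001,0.012,0],[0.038,0,0,0.008,0],[0.038,0,0,0.002,0],[0.038,0,0,0.001,0],[0.038,0,0,0,0],[0.038,0,0,0,0],[0.038,0,0,0,0]]';  python3 -m pendant '[[0.038,0,0,0.0007,0],[0.038,0,0,0,0],[0.038,0,0,0,0]]'
```

```text
t: 21.53
eef_pos: [0.4898, -0.0266, 0.183]
tool_rot: [0.0, 0.636, 0.772, 0.0]
contact_force: [0.2, 0.5, -1.9]
gripper_width: 0.509
grasp_force: 31.3
t: 21.78
eef_pos: [0.4896, -0.0265, 0.1821]
tool_rot: [0.0, 0.636, 0.772, 0.0]
contact_force: [0.3, 0.2, 0.1]
gripper_width: 0.511
grasp_force: 31.3
```

```bash
python3 -m pendant '[[0.038,0,0,0.0007,0],[0.038,0,0,0,0],[0.038,0,0,0,0]]';  python3 -m pendant '[[0.0854,0,0,0,0],[0.0854,0,0,0,0],[0.0854,0,0,0,0],[0.0854,0,0,0,0],[0.0854,0,0,-0.02,0],[0.0854,0,0,-0.035,0],[0.0854,0,0,-0.04,0],[0.0854,0,0,-0.035,0],[0.0854,0,0,-0.01,0]]'; python3 -m pendant '[[0.0854,-0.02,0,0,6],[0.0854,-0.035,0,0,6],[0.0854,-0.035,0,0,6],[0.0854,-0.035,0,0,5],[0.0854,-0.035,0,0,0],[0.0854,-0.035,0,0,0],[0.0854,-0.02,0,0,0]]'; python3 - <<'E'
from h import *
im,d=snap('side','s9.png');W=cloud('side',d)
def r(c,w,lo,hi):
    m=(np.abs(W[...,0]-c[0])<w)&(np.abs(W[...,1]-c[1])<w)&(W[...,2]>lo)&(W[...,2]<hi)
    print(m.sum(),np.round(np.median(W[m],0),4),cv2.minAreaRect((W[m][:,:2]*1000).astype(np.float32)))
r((.49,-.026),.035,.033,.044); r((.47,.07),.055,.064,.08)
rects(['hammer'])
go(.5,-.3,.1,-12)
cv2.imwrite('pics/c9.png',cv2.resize(im[60:260,220:440],None,fx=3,fy=3))
E
```

```text
t: 22.03
eef_pos: [0.4896, -0.0266, 0.182]
tool_rot: [-0.0, 0.636, 0.772, 0.0]
contact_force: [-3.2, 0.2, 9.8]
gripper_width: 0.512
grasp_force: 32.6
t: 22.78
eef_pos: [0.491, -0.0268, 0.3261]
tool_rot: [0.003, 0.636, 0.771, 0.003]
contact_force: [1.3, -0.0, -0.3]
gripper_width: 1.002
grasp_force: 0.0
t: 23.37
eef_pos: [0.4712, -0.2426, 0.321]
tool_rot: [0.0, 0.778, 0.628, -0.001]
contact_force: [0.8, -0.3, -0.0]
gripper_width: 1.003
grasp_force: 0.0
155 [ 0.4911 -0.0123  0.0397] ((488.4605712890625, -23.394365310668945), (43.91608428955078, 47.783077239990234), 11.633459091186523)
500 [0.4774 0.0722 0.0698] ((473.1518249511719, 66.96053314208984), (68.20067596435547, 60.51847457885742), 11.36535358428955)
top hammer 0.49 [392. 271.] 194 z 0.025 [ 471.2 -269.1   35.5   48.7   77.1]
side hammer 0.61 [347. 153.] 162 z 0.024 [ 448.2 -317.   149.4   48.7   67.7]
t 23.62 pos [ 0.473  -0.238   0.1658] phi -12.0 tilt 0.06 q7 0.32 grip 0.085 f 0 F [0.3 0.3 0.3]
turn 0.0 then x -55.0 y 39.3 z 65.8 mm
```

View pics/c9.png

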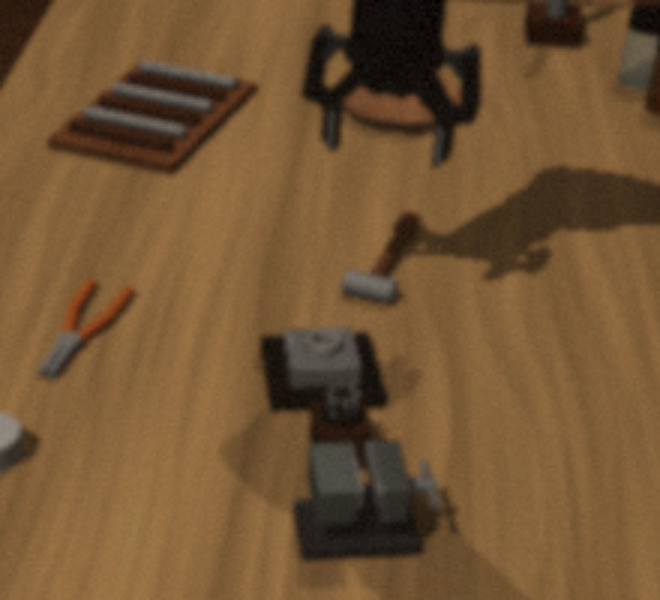

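The stand is upright between pad and vise (crop (343,410)), and block and ring are undisturbed. Now the hammer's axis.

```bash
python3 - <<'E'
from h import *
im,d=snap('side');W=cloud('side',d)
K=bot.camera_model('top')
def show(n,W,zs):
    m=(W[...,0]>.38)&(W[...,0]<.56)&(W[...,1]>-.42)&(W[...,1]<-.22)&(W[...,2]>zs)&(W[...,2]<.04)
    p=W[m][:,:2]*1000; h=p[p[:,1]>-272]
    print(n,len(p),'headrect',cv2.minAreaRect(h.astype(np.float32)))
    for y in range(-400,-240,10):
        q=p[(p[:,1]>=y)&(p[:,1]<y+10)]
        if len(q): print(y+5,len(q),np.round([q[:,0].min(),np.median(q[:,0]),q[:,0].max()],1))
show('side',W,.012)
im,d=snap('top');W=cloud('top',d);show('top',W,.014)
E
```

```text
side 246 headrect ((471.7996826171875, -259.4294738769531), (25.93902015686035, 50.03334426879883), 74.13516998291016)
-395 3 [434.1 437.1 440.2]
-385 11 [427.4 433.9 445.9]
-375 19 [427.3 437.1 451.3]
-365 19 [429.9 436.8 448.3]
-355 8 [439.2 442.5 451.2]
-345 8 [441.8 445.3 451.1]
-335 10 [444.8 449.6 456.7]
-325 4 [447.5 452.2 456.7]
-315 12 [447.5 453.7 462.2]
-305 10 [453.2 457.8 464.8]
-295 8 [453.1 459.  467.4]
-285 10 [458.3 461.7 470.2]
-275 8 [461.3 467.1 487.2]
-265 24 [446.5 481.2 495.5]
-255 61 [446.3 475.3 497.9]
-245 31 [448.8 460.9 480.3]
top 223 headrect ((472.8575744628906, -261.05975341796875), (21.721601486206055, 49.87816619873047), 75.07640075683594)
-275 28 [462.3 473.5 494. ]
-265 86 [446.6 475.7 496.6]
-255 94 [448.9 470.  497.6]
-245 15 [451.5 456.1 467.7]
```

```bash
python3 -m pendant '[[0.0854,0,0,0.02,3.2],[0.0854,0,0,0,0],[0.0854,0,0,0,0]]' 60;python3 -c "
from h import *
go(.4622,-.2948,.0205,-15.2)"
```

```text
t: 23.97
eef_pos: [0.4728, -0.2376, 0.3007]
tool_rot: [-0.001, 0.793, 0.609, -0.001]
contact_force: [-0.0, -0.5, 0.5]
gripper_width: 1.006
grasp_force: 0.0
t 23.97 pos [ 0.4728 -0.2376  0.1457] phi -15.0 tilt 0.14 q7 0.29 grip 0.085 f 0 F [-0.  -0.5  0.5]
turn 0.2 then x -58.0 y 4.8 z 125.2 mm
```

```bash
python3 -m pendant '[[0.0854,-0.028,0.002,0,0],[0.0854,-0.03,0.003,0,0],[0.07,0,0,0.03,0],[0.06,0,0,0.03,0],[0.06,0,0,0.03,0],[0.06,0,0,0,0],[0.06,0,0,0,0],[0.06,0,0,0,0]]' 60;python3 -c "
from h import *
go(.4622,-.2948,.0205,-15.2)"
```

```text
t: 24.63
eef_pos: [0.4632, -0.2963, 0.2129]
tool_rot: [0.001, 0.794, 0.608, 0.0]
contact_force: [0.7, 0.3, 0.2]
gripper_width: 0.703
grasp_force: 0.0
t 24.63 pos [ 0.4632 -0.2963  0.0579] phi -15.2 tilt 0.10 q7 0.47 grip 0.060 f 0 F [0.7 0.3 0.2]
turn 0.0 then x 1.2 y -1.4 z 37.4 mm
```

```bash
python3 -m pendant '[[0.06,0.001,-0.001,0.018,0],[0.06,0,0,0.014,0],[0.06,0,0,0.005,0],[0.06,0,0,0,0],[0.06,0,0,0,0],[0.005,0,0,0,0],[0.005,0,0,0,0],[0.005,0,0,0,0],[0.005,0,0,0,0],[0.005,0,0,0,0],[0.005,0,0,0,0]]' 60;python3 -c "
from h import *
go(.4622,-.2948,.0205,-15.2)"
```

```text
t: 25.55
eef_pos: [0.4621, -0.2951, 0.175]
tool_rot: [0.0, 0.795, 0.607, 0.0]
contact_force: [-1.0, 0.6, 6.3]
gripper_width: 0.136
grasp_force: 58.4
t 25.55 pos [ 0.4621 -0.2951  0.02  ] phi -15.2 tilt 0.07 q7 0.50 grip 0.012 f 58 F [-1.   0.6  6.3]
turn -0.0 then x 0.3 y 0.0 z -0.5 mm
```

```bash
python3 -m pendant '[[0.005,0,0,-0.015,0],[0.005,0,0,-0.03,0],[0.005,0,0,-0.03,-6],[0.005,0,0,-0.025,-7],[0.005,0,0,0,-7],[0.005,0,0,0,-6.3],[0.005,0,0,0,0],[0.005,0,0,0,0]]';python3 - <<'E'
from h import *
go(.5982,-.0850,.06,11.1)
im,d=snap('side','s10.png');cv2.imwrite('pics/c10.png',cv2.resize(im[60:220,230:450],None,fx=3,fy=3))
E
```

```text
t: 26.22
eef_pos: [0.4614, -0.2948, 0.2742]
tool_rot: [-0.0, 0.637, 0.771, 0.0]
contact_force: [0.8, 0.6, -1.7]
gripper_width: 0.138
grasp_force: 58.8
t 26.22 pos [ 0.4614 -0.2948  0.1192] phi 10.9 tilt 0.03 q7 0.80 grip 0.012 f 59 F [ 0.8  0.6 -1.7]
turn -0.2 then x 179.6 y 174.6 z 59.2 mm
```

View pics/c10.png

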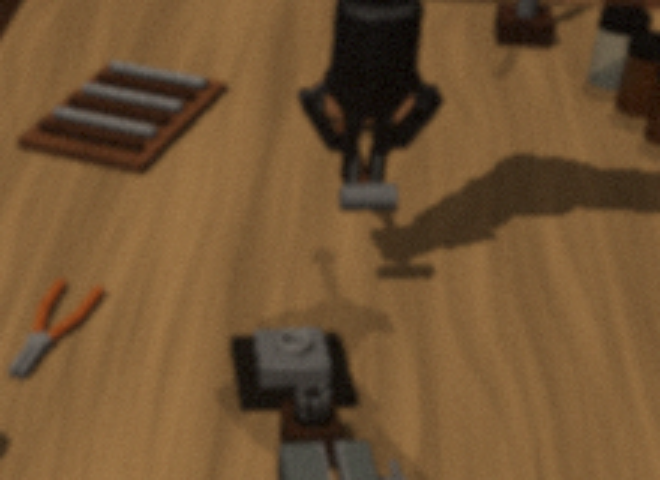

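The hammer is held level (head at crop (368,195)). Moving behind the pad, going outwards first.

```bash
python3 -m pendant '[[0.005,0,0.017,0,0],[0.005,0,0.035,0,0],[0.005,0,0.035,0,0],[0.005,0,0.035,0,0],[0.005,0.018,0.035,0,0],[0.005,0.035,0.018,0,0],[0.005,0.036,0,0,0],[0.005,0.036,0,0,0],[0.005,0.036,0,0,0],[0.005,0.018,0,0,0]]';python3 -m pendant '[[0.005,0,0,0.03,0],[0.005,0,0,0.03,0],[0.005,0,0,0,0],[0.005,0,0,0,0],[0.005,0,0,0,0]]'; python3 - <<'E'
from h import *
go(.5982,-.0850,.022,11.1)
im,d=snap('side');W=cloud('side',d)
m=(W[...,0]>.56)&(W[...,0]<.66)&(W[...,1]>-.08)&(W[...,1]<0)&(W[...,2]>.04)&(W[...,2]<.072)
p=W[m];print(len(p),cv2.minAreaRect((p[:,:2]*1000).astype(np.float32)),p[:,2].max())
E
```

```text
t: 27.1
eef_pos: [0.5982, -0.08, 0.2731]
tool_rot: [-0.002, 0.635, 0.773, 0.0]
contact_force: [0.2, 0.4, -0.9]
gripper_width: 0.138
grasp_force: 58.8
t: 27.52
eef_pos: [0.5994, -0.0861, 0.215]
tool_rot: [0.0, 0.636, 0.772, -0.0]
contact_force: [0.8, -0.2, -0.7]
gripper_width: 0.137
grasp_force: 58.8
t 27.52 pos [ 0.5994 -0.0861  0.06  ] phi 11.0 tilt 0.04 q7 0.41 grip 0.012 f 59 F [ 0.8 -0.2 -0.7]
turn -0.1 then x 1.3 y -1.0 z 38.0 mm
270 ((592.8289184570312, -58.77130889892578), (46.67228698730469, 45.89048385620117), 7.452636241912842) 0.07185724511784876
```

```bash
python3 -m pendant '[[0.005,0.001,-0.001,0.02,0],[0.005,0,0,0.013,0],[0.005,0,0,0.004,0],[0.005,0,0,0.001,0],[0.005,0,0,0,0],[0.005,0,0,0,0],[0.005,0,0,0,0]]'; python3 -m pendant '[[0.005,0,0,0.001,0],[0.005,0,0,0,0],[0.005,0,0,0,0]]'; python3 -c "
from h import *
go(.5982,-.0850,.020,11.1)"
```

```text
t: 28.15
eef_pos: [0.5983, -0.0849, 0.1771]
tool_rot: [0.001, 0.636, 0.772, 0.0]
contact_force: [1.2, 0.5, -1.0]
gripper_width: 0.135
grasp_force: 58.8
t: 28.4
eef_pos: [0.5979, -0.0847, 0.1755]
tool_rot: [0.0, 0.635, 0.772, 0.0]
contact_force: [0.3, 0.3, -2.4]
gripper_width: 0.136
grasp_force: 58.8
t 28.40 pos [ 0.5979 -0.0847  0.0205] phi 11.1 tilt 0.02 q7 0.42 grip 0.012 f 59 F [ 0.3  0.3 -2.4]
turn -0.0 then x -0.3 y 0.2 z 0.5 mm
```

```bash
python3 -m pendant '[[0.005,0,0,0.0007,0],[0.005,0,0,0,0],[0.005,0,0,0,0]]'; python3 -m pendant '[[0.03,0,0,0,0],[0.05,0,0,0,0],[0.05,0,0,0,0],[0.05,0,0,0,0],[0.05,0,0,-0.02,0],[0.05,0,0,-0.04,0],[0.05,0,0,-0.04,0],[0.05,0,0,-0.04,0],[0.05,0,0,0,0]]'; python3 -m pendant '[[0.05,0.02,0,0,0],[0.05,0.038,0,0,0],[0.05,0.038,0,0,0],[0.05,0.038,0,0,0],[0.05,0.038,0,0,0],[0.05,0.038,0,0,0],[0.05,0.038,0,0,0],[0.05,0.02,0,0,0],[0.05,0,0,0,0]]'; python3 - <<'E'
from h import *
rects(['pad','block','vise'],cams=('top',),tol=.004)
im,d=snap('top','t11.png');W=cloud('top',d)
th=np.radians(11.1);X=np.array([np.cos(th),np.sin(th)]);Y=np.array([-X[1],X[0]])
def pf(c,w,lo,hi,nm):
    m=(np.abs(W[...,0]-c[0])<w)&(np.abs(W[...,1]-c[1])<w)&(W[...,2]>lo)&(W[...,2]<hi)
    q=W[m][:,:2]-[.5105,-.1305];q=np.stack([q@X,q@Y],1)*1000
    (a,b),s,an=cv2.minAreaRect(q.astype(np.float32))
    print(nm,len(q),np.round([a,b,*s,an],1),'ext',np.round([q.min(0),q.max(0)],1)); return q
pf((.603,-.112),.09,.014,.04,'all>14') if 0 else None
m=(W[...,0]>.55)&(W[...,0]<.67)&(W[...,1]>-.21)&(W[...,1]<-.02)&(W[...,2]>.013)&(W[...,2]<.04)
q=W[m][:,:2]-[.5105,-.1305];q=np.stack([q@X,q@Y],1)*1000;q=q[q[:,0]>58]
h=q[q[:,1]>50];print('hammer ext',q.min(0),q.max(0),'head',cv2.minAreaRect(h.astype(np.float32)))
for lo in range(-80,50,15):
    s=q[(q[:,1]>=lo)&(q[:,1]<lo+15)]
    if len(s):print(lo,np.round([s[:,0].min(),s[:,0].max(),s[:,0].mean()],1))
pf((.51,-.13),.035,.0395,.06,'ring');pf((.49,-.027),.035,.033,.047,'stand')
cv2.imwrite('pics/c11.png',cv2.resize(im[130:310,190:430],None,fx=3,fy=3))
E
```

```text
t: 28.65
eef_pos: [0.598, -0.0848, 0.1751]
tool_rot: [0.0, 0.635, 0.772, 0.0]
contact_force: [-1.5, 0.0, 5.1]
gripper_width: 0.14
grasp_force: 59.5
t: 29.4
eef_pos: [0.6005, -0.0856, 0.3225]
tool_rot: [0.005, 0.636, 0.772, 0.004]
contact_force: [1.8, 0.1, 0.2]
gripper_width: 0.589
grasp_force: 0.0
t: 30.15
eef_pos: [0.5447, 0.1848, 0.3142]
tool_rot: [-0.001, 0.632, 0.775, 0.001]
contact_force: [-0.1, -0.1, -0.3]
gripper_width: 0.586
grasp_force: 0.0
top pad 0.87 [321. 265.] 889 z 0.015 [ 510.4 -130.4   99.    99.8   11.4]
top block 0.81 [332. 258.] 509 z 0.035 [ 510.9 -129.5   59.8   59.9   11.4]
top vise 0.85 [246. 276.] 618 z 0.072 [473.8  65.4  68.2  55.6  12.5]
hammer ext [ 69.57282896 -74.61055426] [119.36003081  74.3960323 ] head ((94.44365692138672, 62.325767517089844), (49.73460006713867, 24.229103088378906), 0.5934086441993713)
-80 [ 81.4 102.7  91.5]
-65 [ 81.3 104.6  92. ]
-50 [83.3 98.6 92. ]
-35 [ 86.8 100.1  92.9]
-20 [ 87.1 100.6  93.2]
-5 [ 86.7 100.3  93.3]
10 [ 87.  100.3  93.3]
25 [ 87.4 100.9  93.6]
40 [ 69.9 118.4  94.1]
ring 70 [ 6.6 -0.7 28.3 43.  70.4] ext [[-14.6 -21.3]
 [ 22.1  15.7]]
stand 283 [ -0.9 105.4  44.1  43.8  89.4] ext [[-22.7  83.5]
 [ 21.2 127.5]]
```

View pics/c11.png

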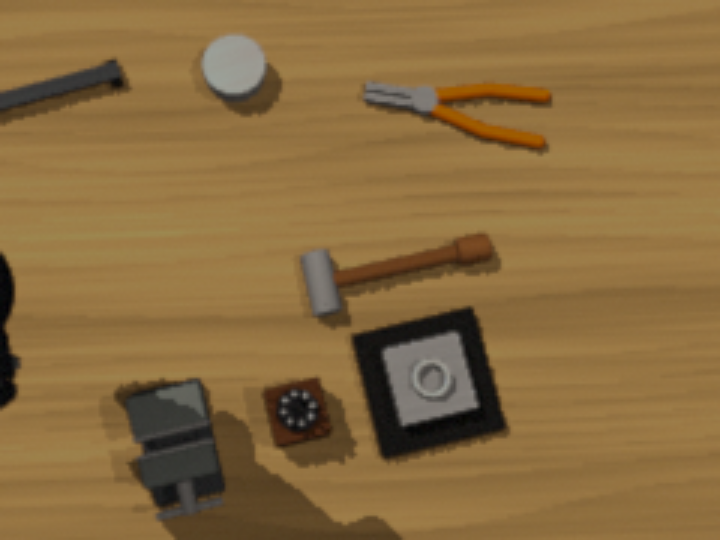

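All the pieces are in place: hammer behind the pad with a gap of about 20 mm, ring and block centred, stand upright midway, and the arm clear.

```bash
python3 -c "
from station import bot
print(bot.hand_in())"
```

```text
the job is handed in; nothing more can be done
None
```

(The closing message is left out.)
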